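# Weigh the vial carrier and hold it clear of the pan

## Robot

A 7-joint arm with a two-finger parallel gripper is mounted at the origin on the work surface. World frame = base frame: x ahead of the robot, y to its left, z up, the work surface at z = 0. Lengths are in m, angles in rad, forces in N, time in s.
With the tool pointing down it reaches from about 0.35 to 0.9 m from the base axis. Payload 19.9 kg.
Tool frame: the origin (TCP) lies between the finger pads; the fingertips stand 17 mm ahead of it and the grasp point (between the pads) lies 2 mm behind it; x points along the fingers, z is the direction in which the jaws open and shut, and the axes are right-handed (so a half turn about x gives the same grasp; the last joint's range is limited). The gripper opens to 85 mm and grips with 20 to 120 N. Pads are 22 mm wide; open, the fingers measure 114 mm over their backs; the gripper's body (76 mm by 85 mm) begins 54 mm behind the grasp point. The pads swing forward as they close: fully open they stand 13 mm farther back than shut.
Start: joints at [-1.204, 0.417, -0.01, 1.614, 0.005, 1.111, -0.053], TCP at [0.248, 0.573, 0.248] pointing down, gripper open.
Joint ranges: [-2.81, 2.81], [-0.39, 2.02], [-1.27, 1.25], [0.06, 2.57], [-1.19, 4.33], [0.19, 2], [-2.82, 2.82]. Speed limits (rad/s): [1.89, 1.89, 2.39, 2.39, 3.01, 3.01, 3.01].

## Interface

Orientations are given as a 3x3 rotation matrix whose columns are the frame's x, y, z axes.
In Python, from bench import ctrl, imaging, ticket gives the robot as it stands. The module is installed in compiled form; this text tells all that it offers.
- The arm moves only by the tool step_arm, never from a script. Its argument "steps" is one flat list of numbers, 7 for each row, row after row: the shift along the tool's x, y, z scaled (see below), then the turn, a rotation vector about the tool's x, y, z scaled (see below), then the gripper's target within -1 to 1 (fully open at 1, half-way at 0, shut at -1). A call has exactly 5 rows; each row is the pose to reach, as a shift and turn from the pose commanded when the call began, along the tool's axes at that moment; what a row does not reach only later rows make up. The controller multiplies each number of a shift by 0.15 m and each number of a turn by 45 degrees. A row lasts 1/12 s, in which the tool goes at most 41.7 mm and 7.16 degrees, less where a joint would pass 70% of its speed; a pose out of reach is approached as far as the arm can. A call with a number of a shift or a turn outside -1 to 1 is refused whole. A call with a gripper value outside its range is refused whole. The fingers move at their own pace and stop on an object; the grip force is fixed at half the most. Time passes only in rows, so rows that repeat a pose let the fingers close, or fill a call up. It gives the time, the measured TCP pose, the force and the opening at its end, in the units of the state.
- ctrl.state(): the state, without advancing time (a new reading comes with each control period).
- imaging.get_image(name): name is "scene" or "top" or "wrist"; returns the picture (480x640x3 uint8, red, green, blue); there is no depth.
- imaging.calibration(name): a dict with "camera_matrix" (3x3 intrinsics, pixels), "D" ([k1, k2, p1, p2, k3] as OpenCV has them; the pictures are not rectified), "extrinsics" (4x4, takes a point from camera to world coordinates). Camera axes: x right, y up, looking along -z (the intrinsics and any distortion apply to the point x, -y, -z); pixel columns grow to the right and rows downward; lengths in m; the calibration is good to about 2 mm. A picture is of the moment at which its call begins: read the wrist's pose just before it. calibration takes no time and is no camera call; for the wrist camera it gives the pose at the moment of the call.
- ticket.finish_job(): hands the job in, once; it reports no verdict.
The state is a dict: "time": time; "joints": joint angles; "dq": joint speeds; "effort": joint torques, N m; "tool_pos": TCP position; "tool_rot": TCP orientation; "force": force on the tool from outside, world axes, zero at the start; "moment": the same for the moment, N m; "width": finger opening in m.
Only numpy, scipy, OpenCV 4.12 (cv2) and the standard library are available. Lean on these libraries where they do the work, as an engineer would, in place of code of your own. Each camera call takes 0.05 s, during which the arm holds its last target.

## Task

Weigh the loaded vial carrier: lift it by its T handle, set it down gently in the middle of the balance pan and let go of it for a good second so that the balance settles under it alone. Then take the handle again, lift the carrier straight up until it hangs about 10 cm above the pan so that the balance can return to zero, and finish while still holding it there, steady and level. Keep the carrier upright and all four vials in their wells throughout, and leave everything else where it stands.

Things in the scene. Friction and masses are not known exactly. Their poses are not given: they have to be found in the camera images.
- carrier: loose vial carrier, 0.3 to 0.57 kg loaded: white block 110 (x) x 84 (y) x 24 mm tall with four wells; a central 14 mm post bears a bare metal T handle, a bar 70 mm long along x, 16 mm wide along y, from 105 to 125 mm above the underside. Pinch it from above at its middle, across the 16 mm. The vials reach up to 66 mm. Origin: centre of the underside, z up
- pan_centre (a point): centre of the top face of the balance's empty pan: a round flat steel pan, 170 mm across, 5 mm thick, 78 mm above the bench, with a small ring mark in the middle. The point belongs to the housing: it does not sink with the pan. z up, x from the display towards the balance's back
- balance: the top-pan balance (fixed): a low white housing with a small greenish display on its front; 190 mm wide (y), from 140 mm in front (-x, display) to 96 mm behind the pan's centre, its top 50 mm above the bench and display 57 mm. Origin: on the bench below the pan's centre
- pan (a joint): how far the sprung pan has sunk, m: 0 empty, about 1.1 mm per newton of load (3 to 6 mm under the loaded carrier), stop at 14 mm; the pan rises again when unloaded
- vial0: capped amber sample vial, 25 mm diameter, 60 mm tall, 25 to 49 g, standing loose in the carrier's 18 mm deep, 28 mm wide well at carrier x -35, y -22.5 mm; its underside rests 6 mm above the carrier's underside. Origin: centre of its underside
- vial1: capped amber sample vial, 25 mm diameter, 60 mm tall, 25 to 49 g, standing loose in the carrier's 18 mm deep, 28 mm wide well at carrier x -35, y +22.5 mm; its underside rests 6 mm above the carrier's underside. Origin: centre of its underside
- vial2: capped amber sample vial, 25 mm diameter, 60 mm tall, 25 to 49 g, standing loose in the carrier's 18 mm deep, 28 mm wide well at carrier x +35, y -22.5 mm; its underside rests 6 mm above the carrier's underside. Origin: centre of its underside
- vial3: capped amber sample vial, 25 mm diameter, 60 mm tall, 25 to 49 g, standing loose in the carrier's 18 mm deep, 28 mm wide well at carrier x +35, y +22.5 mm; its underside rests 6 mm above the carrier's underside. Origin: centre of its underside
- beaker: bystander: small glass beaker, 44 mm diameter, 55 mm tall, between the carrier and the balance; origin: centre of the underside
- jar: bystander: white plastic jar, 38 mm diameter, 60 mm tall, between the carrier and the balance, farther from the robot; origin: centre of the underside
- flask: bystander: conical glass flask, 90 mm diameter at the foot, 125 mm tall, at the robot's right; origin: centre of the underside
- reagent: bystander: amber reagent bottle with a paper label, 68 mm diameter, 145 mm tall, at the robot's left; origin: centre of the underside
- washbottle: bystander: clear wash bottle with a bent spout, 60 mm diameter, 155 mm tall, at the left rear; origin: centre of the underside
- weight: bystander: steel check weight with a knob, 38 mm diameter, 60 mm tall, at the right rear; origin: centre of the underside

How it is judged:
By the outcome, as a careful person would: the job done as asked, in the order asked, and still so for the second after the job is handed in, while the arm keeps its last pose, push and grip.
It also fails if it takes over 56 s, if anything falls off the work surface, if the arm or the gripper's body presses on something with over 40 N, if the wrist force passes 120 N, or if a joint passes its speed limit or range.

## Working session

There is one attempt and no reset: what is moved stays moved. The work goes in short steps, Python scripts to look and compute and a tool call to move; the robot and the scene stay as the last step left them, time stands still between calls to the robot, and variables do not carry over. Pictures are saved under pics/ and viewed, and the job is handed in when it is done.

Besides the shell and the picture viewer there is one more tool, called after "Emit:" by a JSON object that holds its "api" and its "payload", one argument or row to a line. step_arm: Moves the arm, as the interface text tells. Its arguments: {"type":"object","properties":{"steps":{"type":"array"}},"required":["steps"]}

```bash
mkdir -p pics; cat > h.py <<'E'
import numpy as np, cv2
from bench import ctrl, imaging, ticket
def snap(n,f):
    c=imaging.calibration(n); im=np.array(imaging.get_image(n)); cv2.imwrite(f'pics/{f}.png',im[:,:,::-1]); return im,c
def ray(c,uv):
    K=np.array(c['camera_matrix'],float);D=np.array(c['D'],float);T=np.array(c['extrinsics'],float)
    p=cv2.undistortPoints(np.array(uv,float).reshape(-1,1,2),K,D).reshape(-1,2)
    d=np.c_[p[:,0],-p[:,1],-np.ones(len(p))]@T[:3,:3].T
    return T[:3,3],d
def plane(c,uv,z):
    o,d=ray(c,uv); return o+d*((z-o[2])/d[:,2])[:,None]
def proj(c,P):
    K=np.array(c['camera_matrix'],float);D=np.array(c['D'],float);T=np.array(c['extrinsics'],float)
    q=(np.array(P,float).reshape(-1,3)-T[:3,3])@T[:3,:3]; q=q*[1,-1,-1]
    return cv2.projectPoints(q,np.zeros(3),np.zeros(3),K,D)[0].reshape(-1,2)
E
python3 - <<'E'
from h import *
np.set_printoptions(precision=4,suppress=True)
print(ctrl.state())
for n in ['scene','top','wrist']:
    im,c=snap(n,n+'0'); print(n,c)
E
```

```text
{'time': 0.0, 'joints': array([-1.2035,  0.418 , -0.0103,  1.6142,  0.0047,  1.1107, -0.053 ]), 'dq': array([ 0.0022, -0.0003,  0.0005,  0.0019, -0.0003, -0.0007, -0.0007]), 'effort': array([  0.0005, -86.4421,   0.6786, -43.4918,   0.0191,   0.0071,
        -0.0001]), 'tool_pos': array([0.2483, 0.5732, 0.2477]), 'tool_rot': array([[-0.0004, -0.9176,  0.3975],
       [-0.0012,  0.3975,  0.9176],
       [-1.    , -0.0001, -0.0012]]), 'force': array([0.3277, 1.0366, 0.1276]), 'moment': array([-0.0158, -0.0308, -0.0567]), 'width': 0.08507444100396493}
scene {'camera_matrix': array([[464.6654,   0.    , 320.1353],
       [  0.    , 464.6654, 236.3095],
       [  0.    ,   0.    ,   1.    ]]), 'D': array([-0.036,  0.   ,  0.   ,  0.   ,  0.   ]), 'extrinsics': array([[ 0.509 , -0.6354,  0.5806,  1.3207],
       [ 0.8606,  0.3886, -0.3292, -0.4751],
       [-0.0165,  0.6672,  0.7447,  1.1118],
       [ 0.    ,  0.    ,  0.    ,  1.    ]])}
top {'camera_matrix': array([[478.3662,   0.    , 330.6287],
       [  0.    , 478.3662, 245.9824],
       [  0.    ,   0.    ,   1.    ]]), 'D': array([-0.0078,  0.    ,  0.    ,  0.    ,  0.    ]), 'extrinsics': array([[ 0.0257,  0.9952, -0.095 ,  0.4175],
       [-0.9997,  0.025 , -0.0086, -0.0128],
       [-0.0061,  0.0951,  0.9954,  1.2654],
       [ 0.    ,  0.    ,  0.    ,  1.    ]])}
wrist {'camera_matrix': array([[372.3289,   0.    , 319.6505],
       [  0.    , 372.3289, 234.8355],
       [  0.    ,   0.    ,   1.    ]]), 'D': array([-0.0666,  0.    ,  0.    ,  0.    ,  0.    ]), 'extrinsics': array([[ 0.3974, -0.8807, -0.2577,  0.1827],
       [ 0.9177,  0.3815,  0.1113,  0.6021],
       [ 0.0003, -0.2807,  0.9598,  0.3724],
       [ 0.    ,  0.    ,  0.    ,  1.    ]])}
```

View pics/scene0.png

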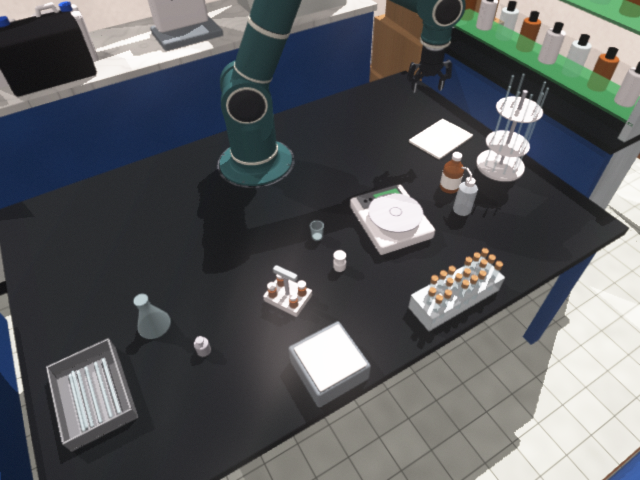

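View pics/top0.png

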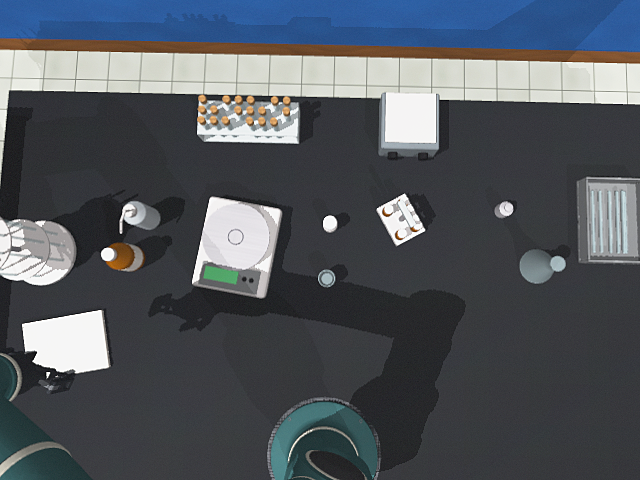

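View pics/wrist0.png

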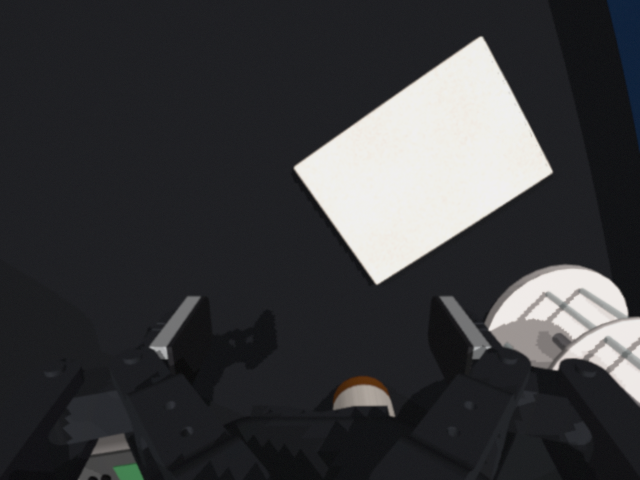

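The scene and top views show the carrier at about (401,219) in top with its handle tilted. The balance is at (238,245), with the pan ring at about (236,237). The wrist view shows only the paper sheet. Next I'll zoom in on the carrier and pan.

```bash
python3 - <<'E'
import cv2,numpy as np
a=cv2.imread('pics/top0.png');s=cv2.imread('pics/scene0.png')
A=cv2.resize(a[185:255,365:440],(400,373),interpolation=cv2.INTER_CUBIC)
B=cv2.resize(a[190:305,185:290],(341,373),interpolation=cv2.INTER_CUBIC)
cv2.imwrite('pics/c1.png',np.hstack([A,B]))
A=cv2.resize(s[255:325,255:325],(380,380),interpolation=cv2.INTER_CUBIC)
B=cv2.resize(s[180:255,345:440],(400,316),interpolation=cv2.INTER_CUBIC);B=cv2.copyMakeBorder(B,0,64,0,0,0)
cv2.imwrite('pics/c2.png',np.hstack([A,B]))
E
```

```text
(no output)
```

View pics/c1.png

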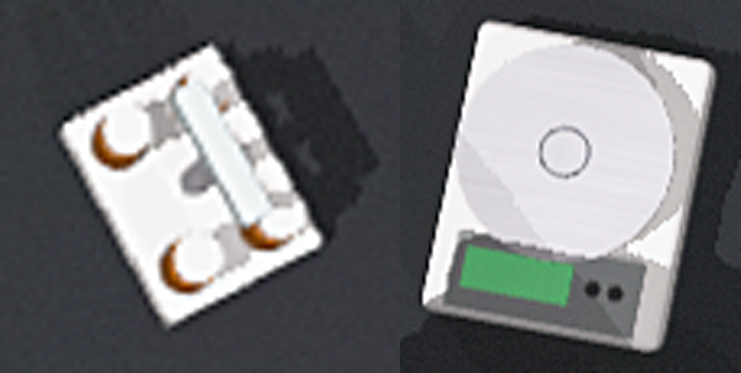

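View pics/c2.png

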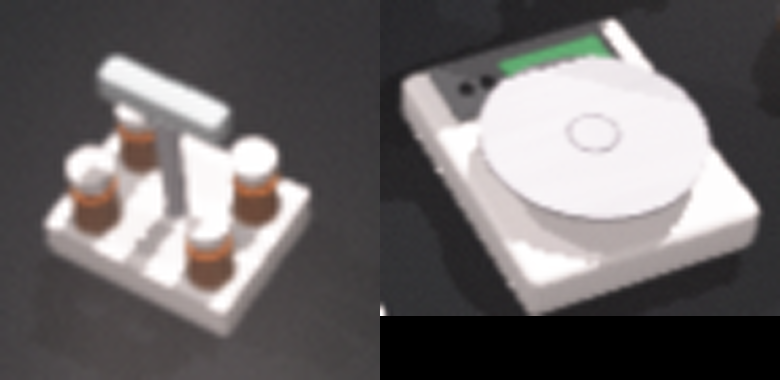

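```bash
python3 - <<'E'
from h import *
np.set_printoptions(precision=4,suppress=True)
t=imaging.calibration('top');s=imaging.calibration('scene')
top=lambda p:np.array(p)/5.333+[365,185]
sc=lambda p:np.array(p)/5.43+[255,255]
H=plane(t,top([[187,88],[255,222]]),.125); print('handle top',H,H.mean(0),np.linalg.norm(H[1]-H[0]),np.degrees(np.arctan2(*(H[1]-H[0])[1::-1])))
Hs=plane(s,sc([[110,68],[220,120]]),.125); print('handle scene',Hs,Hs.mean(0),np.linalg.norm(Hs[1]-Hs[0]),np.degrees(np.arctan2(*(Hs[1]-Hs[0])[1::-1])))
C=plane(t,top([[60,128],[212,45],[322,240],[168,326]]),.018);print(C,C.mean(0),[np.linalg.norm(C[i]-C[(i+1)%4]) for i in range(4)],np.degrees(np.arctan2(*(C[2]-C[1])[1::-1])))
print('pan',plane(t,[[235.5,236.8]],.078),plane(s,[[395.8,211.6]],.078))
# housing front/back direction
B=plane(t,np.array([[481-400,22],[714-400,65],[660-400,350],[425-400,303]])/3.248+[185,190],.05)
print(B,np.degrees(np.arctan2(*((B[0]-B[3]))[1::-1])))
# bystanders
print('beaker',plane(t,[[326.5,278]],.055),'jar',plane(t,[[330,224]],.06),'weight',plane(t,[[503,210]],.06),'flask',plane(t,[[557,264]],.125))
print('reagent',plane(t,[[108,255]],.145),'wash',plane(t,[[131,210]],.15))
# triangulate handle centre & ring
def tri(a,b):
    o1,d1=ray(t,[a]);o2,d2=ray(s,[b]);A=np.c_[d1[0],-d2[0]];k=np.linalg.lstsq(A,o2-o1,rcond=None)[0]
    return o1+k[0]*d1[0],o2+k[1]*d2[0]
print(tri(top([221,155]),sc([165,94])),tri([235.5,236.8],[395.8,211.6]))
E
```

```text
handle top [[ 0.6384 -0.1679  0.125 ]
 [ 0.578  -0.1992  0.125 ]] [ 0.6082 -0.1835  0.125 ] 0.06806275720838173 -152.60069972768162
handle scene [[ 0.5854 -0.1997  0.125 ]
 [ 0.6421 -0.1684  0.125 ]] [ 0.6137 -0.184   0.125 ] 0.06476949474570676 28.952158990501623
[[ 0.6375 -0.1199  0.018 ]
 [ 0.681  -0.1945  0.018 ]
 [ 0.5849 -0.2497  0.018 ]
 [ 0.5405 -0.1745  0.018 ]] [ 0.611  -0.1847  0.018 ] [np.float64(0.08643053961850292), np.float64(0.11084327763116343), np.float64(0.08736763865683313), np.float64(0.11134619876860853)] -150.15540179383908
pan [[0.5479 0.2359 0.078 ]] [[0.5488 0.2367 0.078 ]]
[[0.6533 0.3126 0.05  ]
 [0.6233 0.1259 0.05  ]
 [0.3978 0.1601 0.05  ]
 [0.4295 0.3454 0.05  ]] -8.338727096542186
beaker [[0.4515 0.0059 0.055 ]] jar [[0.5886 0.0006 0.06  ]] weight [[ 0.6356 -0.4389  0.06  ]] flask [[ 0.4967 -0.5435  0.125 ]]
reagent [[0.4899 0.5214 0.145 ]] wash [[0.5977 0.4717 0.15  ]]
(array([ 0.609 , -0.1844,  0.1196]), array([ 0.6101, -0.1823,  0.1195])) (array([0.548 , 0.2361, 0.0773]), array([0.5485, 0.237 , 0.0776]))
```

```bash
cat >> h.py <<'E'
from scipy.spatial.transform import Rotation as Ro
def Rt(h):
    z=np.array([np.cos(h),np.sin(h),0]);x=np.array([0,0,-1.]);return np.c_[x,np.cross(z,x),z]
def units(p,R,P,h):
    d=R.T@(np.array(P)-p)/.15; w=Ro.from_matrix(R.T@Rt(np.radians(h))).as_rotvec()/np.radians(45)
    return np.round(np.r_[d,w],3)
E
python3 - <<'E'
from h import *
s=ctrl.state();p,R=s['tool_pos'],s['tool_rot']
P1=np.array([.61,-.184,.29]);n=6;p0=p.copy()
for i in range(1,n+1):
    P=p0+(P1-p0)*i/n;h=66.6-127.1*i/n
    print(P.round(3),round(h,1),units(p,R,P,h));p,R=P,Rt(np.radians(h))
E
```

```text
[0.309 0.447 0.255] 45.4 [-0.046 -0.703 -0.612  0.47  -0.001  0.   ]
[0.369 0.321 0.262] 24.2 [-0.047 -0.877 -0.317  0.471  0.     0.   ]
[0.429 0.195 0.269] 3.1 [-0.047 -0.932  0.021  0.471  0.     0.   ]
[0.489 0.068 0.276] -18.1 [-0.047 -0.862  0.357  0.471  0.     0.   ]
[ 0.55  -0.058  0.283] -39.3 [-0.047 -0.675  0.644  0.471  0.     0.   ]
[ 0.61  -0.184  0.29 ] -60.5 [-0.047 -0.396  0.844  0.471  0.     0.   ]
```

Emit:
{"api": "step_arm", "payload": {
  "steps": [-0.01, -0.14, -0.12, 0.09, 0, 0, 1, -0.02, -0.28, -0.24, 0.19, 0, 0, 1, -0.03, -0.42, -0.37, 0.28, 0, 0, 1, -0.04, -0.56, -0.49, 0.38, 0, 0, 1, -0.05, -0.7, -0.61, 0.47, 0, 0, 1]
}}

```text
time: 0.57
tool_pos: [0.3087, 0.4464, 0.2557]
tool_rot: [[-0.0, -0.71, 0.705], [-0.0, 0.705, 0.71], [-1.0, -0.0, -0.0]]
force: [0.4, 0.6, -0.6]
width: 0.0855
```

Emit:
{"api": "step_arm", "payload": {
  "steps": [-0.01, -0.18, -0.06, 0.09, 0, 0, 1, -0.02, -0.35, -0.13, 0.19, 0, 0, 1, -0.03, -0.53, -0.19, 0.28, 0, 0, 1, -0.04, -0.7, -0.25, 0.38, 0, 0, 1, -0.05, -0.88, -0.32, 0.47, 0, 0, 1]
}}

```text
time: 0.98
tool_pos: [0.369, 0.3198, 0.2633]
tool_rot: [[-0.0, -0.408, 0.913], [0.0, 0.913, 0.408], [-1.0, 0.0, -0.0]]
force: [0.6, 0.5, 0.1]
width: 0.0851
```

Emit:
{"api": "step_arm", "payload": {
  "steps": [-0.01, -0.19, 0.0, 0.09, 0, 0, 1, -0.02, -0.37, 0.01, 0.19, 0, 0, 1, -0.03, -0.56, 0.01, 0.28, 0, 0, 1, -0.04, -0.75, 0.02, 0.38, 0, 0, 1, -0.05, -0.93, 0.02, 0.47, 0, 0, 1]
}}

```text
time: 1.4
tool_pos: [0.4293, 0.1935, 0.2709]
tool_rot: [[0.0, -0.05, 0.999], [0.0, 0.999, 0.05], [-1.0, 0.0, 0.0]]
force: [1.0, -0.6, -0.4]
width: 0.0857
```

Emit:
{"api": "step_arm", "payload": {
  "steps": [-0.01, -0.17, 0.07, 0.09, 0, 0, 1, -0.02, -0.34, 0.14, 0.19, 0, 0, 1, -0.03, -0.52, 0.21, 0.28, 0, 0, 1, -0.04, -0.69, 0.29, 0.38, 0, 0, 1, -0.05, -0.86, 0.36, 0.47, 0, 0, 1]
}}

```text
time: 1.82
tool_pos: [0.4902, 0.0678, 0.2784]
tool_rot: [[0.0, 0.313, 0.95], [0.0, 0.95, -0.313], [-1.0, 0.0, 0.0]]
force: [0.7, 0.9, -0.2]
width: 0.0854
```

Emit:
{"api": "step_arm", "payload": {
  "steps": [-0.01, -0.13, 0.13, 0.09, 0, 0, 1, -0.02, -0.27, 0.26, 0.19, 0, 0, 1, -0.03, -0.4, 0.39, 0.28, 0, 0, 1, -0.04, -0.54, 0.52, 0.38, 0, 0, 1, -0.05, -0.67, 0.64, 0.47, 0, 0, 1]
}}

```text
time: 2.23
tool_pos: [0.5504, -0.0576, 0.2858]
tool_rot: [[-0.0, 0.635, 0.773], [-0.0, 0.773, -0.635], [-1.0, -0.0, 0.0]]
force: [-0.0, 1.7, 0.7]
width: 0.0855
```

Emit:
{"api": "step_arm", "payload": {
  "steps": [-0.01, -0.09, 0.19, 0.11, 0, 0, 1, -0.03, -0.19, 0.37, 0.22, 0, 0, 1, -0.04, -0.28, 0.55, 0.33, 0, 0, 1, -0.05, -0.35, 0.72, 0.43, 0, 0, 1, -0.05, -0.4, 0.84, 0.47, 0, 0, 1]
}}

```text
time: 2.65
tool_pos: [0.6103, -0.1846, 0.2933]
tool_rot: [[-0.0, 0.872, 0.49], [-0.001, 0.49, -0.872], [-1.0, -0.001, 0.001]]
force: [0.6, 0.1, -0.0]
width: 0.0858
```

```bash
python3 - <<'E'
from h import *
np.set_printoptions(precision=4,suppress=True)
im,c=snap('wrist','w1')
s=ctrl.state();print(s['time'],s['joints'],s['tool_pos'],s['tool_rot'],s['force'])
E
```

```text
2.7 [-0.2642  0.4882  0.7291  1.5446 -0.3345  1.2374 -0.5443] [ 0.6106 -0.1871  0.293 ] [[-0.0004  0.8729  0.4878]
 [-0.0024  0.4878 -0.8729]
 [-1.     -0.0015  0.0019]] [-3.3903 -2.2019 -2.3691]
```

View pics/w1.png

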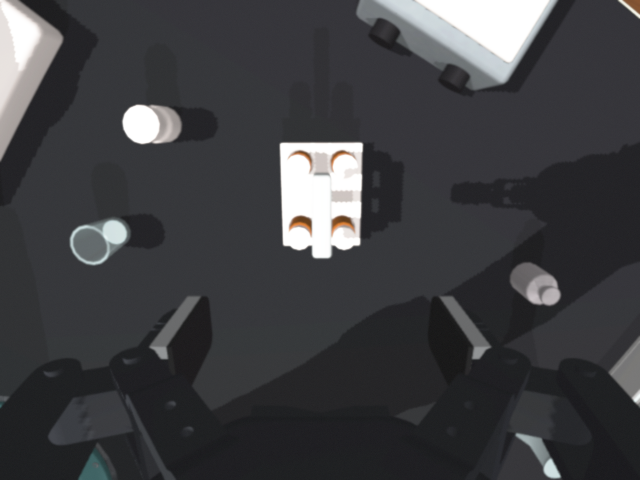

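The wrist view shows the carrier aligned with the jaws. The handle is at column ~322, rows 173 to 258, and the pads are at ~190 and ~450. Now I'll measure it on the z=0.125 plane.

```bash
python3 - <<'E'
from h import *
np.set_printoptions(precision=4,suppress=True)
im,c=snap('wrist','w2')
st=ctrl.state();p,R=st['tool_pos'],st['tool_rot'];print(st['time'],p,R)
v=cv2.cvtColor(im,cv2.COLOR_RGB2GRAY)
cr=im[130:275,265:380];cv2.imwrite('pics/w2c.png',cv2.resize(cr,None,fx=4,fy=4,interpolation=cv2.INTER_CUBIC)[:,:,::-1])
E
```

```text
2.75 [ 0.61   -0.1853  0.2927] [[-0.001   0.8712  0.4909]
 [-0.0019  0.4909 -0.8712]
 [-1.     -0.0018  0.0012]]
```

View pics/w2c.png

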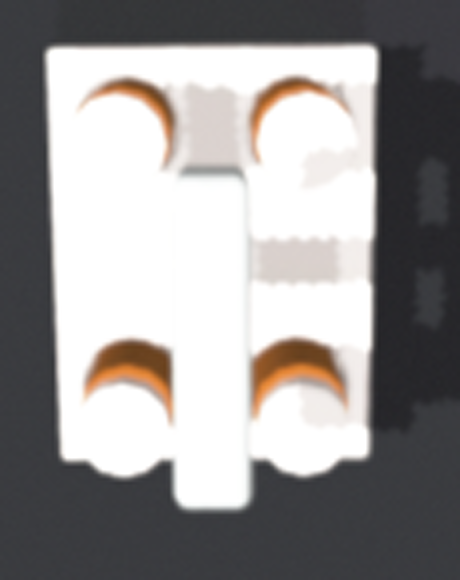

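```bash
python3 - <<'E'
from h import *
np.set_printoptions(precision=4,suppress=True)
c=imaging.calibration('wrist');st=ctrl.state();p,R=st['tool_pos'],st['tool_rot'];print(p)
f=lambda q:np.array(q)/4+[265,130]-.25
H=plane(c,f([[211.5,175],[213,508]]),.125);d=H[0]-H[1];print(H,H.mean(0),np.linalg.norm(d),np.degrees(np.arctan2(d[1],d[0])))
B=plane(c,f([[47,47],[378,47],[370,460],[60,460]]),.024);e=B[1]-B[2];print(B.mean(0),np.linalg.norm(B-np.roll(B,1,0),axis=1),np.degrees(np.arctan2(e[1],e[0])),np.degrees(np.arctan2(*(B[0]-B[3])[1::-1])))
print('tool heading',np.degrees(np.arctan2(R[1,2],R[0,2])))
for P in ([.609,-.1845,.19],[.609,-.1845,.113]): print(units(p,R,P,-60.5))
E
```

```text
[ 0.61   -0.1853  0.2927]
[[ 0.6401 -0.166   0.125 ]
 [ 0.5801 -0.2001  0.125 ]] [ 0.6101 -0.183   0.125 ] 0.06898348097763328 29.582357091966315
[ 0.6094 -0.1834  0.024 ] [0.1117 0.0853 0.1117 0.086 ] 29.89680916050335 29.48778416895197
tool heading -60.59777507387968
[ 0.685 -0.002 -0.009 -0.002  0.001  0.002]
[ 1.198 -0.001 -0.009 -0.002  0.001  0.002]
```

Emit:
{"api": "step_arm", "payload": {
  "steps": [0.1, 0, -0.01, 0, 0, 0, 1, 0.25, 0, -0.01, 0, 0, 0, 1, 0.4, 0, -0.01, 0, 0, 0, 1, 0.55, 0, -0.01, 0, 0, 0, 1, 0.7, 0, -0.01, 0, 0, 0, 1]
}}

```text
time: 3.17
tool_pos: [0.6088, -0.1801, 0.1872]
tool_rot: [[-0.0, 0.868, 0.496], [0.0, 0.496, -0.868], [-1.0, 0.0, -0.0]]
force: [0.3, 0.1, -0.8]
width: 0.0852
```

Emit:
{"api": "step_arm", "payload": {
  "steps": [0.15, 0, 0, 0, 0, 0, 1, 0.28, 0, 0, 0, 0, 0, 1, 0.38, 0, 0, 0, 0, 0, 1, 0.46, 0, 0, 0, 0, 0, 1, 0.5, 0, 0, 0, 0, 0, 1]
}}

```text
time: 3.58
tool_pos: [0.6085, -0.1802, 0.1118]
tool_rot: [[-0.002, 0.868, 0.496], [0.0, 0.496, -0.868], [-1.0, -0.001, -0.001]]
force: [-0.1, 0.3, 0.2]
width: 0.0852
```

```bash
python3 - <<'E'
from h import *
np.set_printoptions(precision=4,suppress=True)
im,c=snap('wrist','w3')
st=ctrl.state();p,R=st['tool_pos'],st['tool_rot'];print(st['time'],p,R)
E
```

```text
3.6333 [ 0.6084 -0.1803  0.1115] [[-0.002   0.8685  0.4956]
 [ 0.0004  0.4956 -0.8685]
 [-1.     -0.0015 -0.0014]]
```

View pics/w3.png

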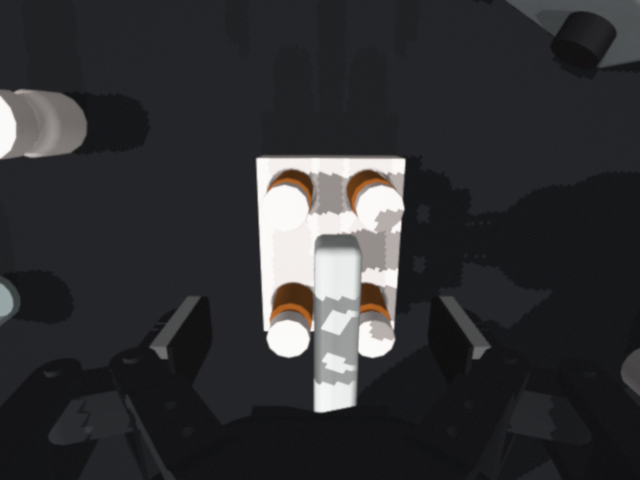

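```bash
python3 - <<'E'
from h import *
np.set_printoptions(precision=4,suppress=True)
c=imaging.calibration('wrist');st=ctrl.state();p,R=st['tool_pos'],st['tool_rot']
H=plane(c,[[338.5,248],[336,410]],.125);print((H-p)@R, np.linalg.norm(H[0]-H[1]))
H=plane(c,[[316,248],[361,248]],.125);print((H-p)@R)
E
```

```text
[[-0.0135  0.0346  0.0054]
 [-0.0134 -0.0281  0.0055]] 0.0626986802696672
[[-0.0135  0.0346 -0.0017]
 [-0.0135  0.0346  0.0125]]
```

Emit:
{"api": "step_arm", "payload": {
  "steps": [-0.005, 0, 0.01, 0, 0, 0, 1, -0.01, 0, 0.02, 0, 0, 0, 1, -0.01, 0, 0.03, 0, 0, 0, 1, -0.01, 0, 0.03, 0, 0, 0, 0.7, -0.01, 0, 0.03, 0, 0, 0, 0.4]
}}

```text
time: 4.05
tool_pos: [0.6115, -0.185, 0.1154]
tool_rot: [[0.001, 0.869, 0.495], [-0.0, 0.495, -0.869], [-1.0, 0.001, 0.001]]
force: [0.3, -0.5, 0.7]
width: 0.0638
```

Emit:
{"api": "step_arm", "payload": {
  "steps": [0, 0, 0, 0, 0, 0, 0.1, 0, 0, 0, 0, 0, 0, 0, 0, 0, 0, 0, 0, 0, -0.1, 0, 0, 0, 0, 0, 0, -0.2, 0, 0, 0, 0, 0, 0, -0.25]
}}

```text
time: 4.47
tool_pos: [0.6113, -0.1848, 0.1148]
tool_rot: [[-0.0, 0.869, 0.495], [-0.0, 0.495, -0.869], [-1.0, -0.0, 0.0]]
force: [-0.5, 0.6, -0.6]
width: 0.0321
```

```bash
python3 - <<'E'
from h import *
np.set_printoptions(precision=4,suppress=True)
im,c=snap('wrist','w4')
st=ctrl.state();p,R=st['tool_pos'],st['tool_rot'];print(st['time'],p,R,st['width'],st['force'])
E
```

```text
4.5167 [ 0.6112 -0.1848  0.1148] [[-0.0001  0.8688  0.4952]
 [-0.0001  0.4952 -0.8688]
 [-1.     -0.0001  0.    ]] 0.03227470588112488 [-0.0705 -0.252  -1.1038]
```

View pics/w4.png

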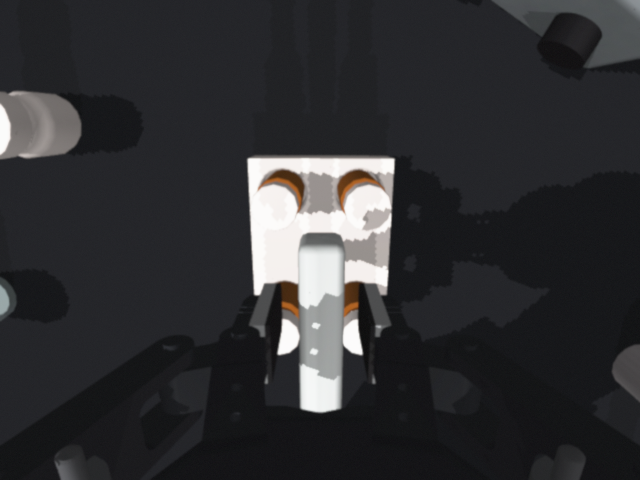

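The handle is centred between the pads: inner faces at columns 278 and 365, handle at ~321. Closing now.

Emit:
{"api": "step_arm", "payload": {
  "steps": [0.005, 0, 0, 0, 0, 0, -0.4, 0.01, 0, 0, 0, 0, 0, -0.5, 0.01, 0, 0, 0, 0, 0, -0.6, 0.01, 0, 0, 0, 0, 0, -0.7, 0.01, 0, 0, 0, 0, 0, -1]
}}

```text
time: 4.93
tool_pos: [0.6113, -0.1849, 0.1133]
tool_rot: [[0.0, 0.869, 0.495], [-0.0, 0.495, -0.869], [-1.0, -0.0, 0.0]]
force: [0.4, -1.1, -1.7]
width: 0.015
```

Emit:
{"api": "step_arm", "payload": {
  "steps": [0, 0, 0, 0, 0, 0, -1, 0, 0, 0, 0, 0, 0, -1, 0, 0, 0, 0, 0, 0, -1, 0, 0, 0, 0, 0, 0, -1, 0, 0, 0, 0, 0, 0, -1]
}}

```text
time: 5.35
tool_pos: [0.6112, -0.1848, 0.1133]
tool_rot: [[-0.0, 0.869, 0.495], [-0.0, 0.495, -0.869], [-1.0, -0.0, 0.0]]
force: [1.3, -1.7, -2.5]
width: 0.0151
```

```bash
python3 - <<'E'
from h import *
np.set_printoptions(precision=4,suppress=True)
st=ctrl.state();p,R=st['tool_pos'],st['tool_rot'];print(st['time'],p,R,st['width'],st['force'],st['moment'])
p1=np.array([p[0],p[1],.27])
for P in ([.5482,.2363,.27],):
    d=R.T@(np.array(P)-p1);print(d,d/.15,np.linalg.norm(d))
E
```

```text
5.35 [ 0.6112 -0.1848  0.1133] [[-0.0001  0.8688  0.4952]
 [-0.0001  0.4952 -0.8688]
 [-1.     -0.0002  0.0001]] 0.015083358534412204 [ 1.3069 -1.7277 -2.5103] [-0.3729 -0.2136 -0.0183]
[-0.0001  0.1538 -0.3971] [-0.0004  1.0251 -2.6474] 0.42583639891748737
```

Emit:
{"api": "step_arm", "payload": {
  "steps": [-0.01, 0, 0, 0, 0, 0, -1, -0.03, 0, 0, 0, 0, 0, -1, -0.06, 0, 0, 0, 0, 0, -1, -0.1, 0, 0, 0, 0, 0, -1, -0.15, 0, 0, 0, 0, 0, -1]
}}

```text
time: 5.77
tool_pos: [0.6111, -0.1847, 0.1363]
tool_rot: [[-0.0, 0.869, 0.495], [0.0, 0.495, -0.869], [-1.0, -0.0, -0.0]]
force: [1.4, -0.6, -4.1]
width: 0.0149
```

Emit:
{"api": "step_arm", "payload": {
  "steps": [-0.06, 0, 0, 0, 0, 0, -1, -0.13, 0, 0, 0, 0, 0, -1, -0.2, 0, 0, 0, 0, 0, -1, -0.28, 0, 0, 0, 0, 0, -1, -0.36, 0, 0, 0, 0, 0, -1]
}}

```text
time: 6.18
tool_pos: [0.6113, -0.1849, 0.1913]
tool_rot: [[0.0, 0.869, 0.495], [-0.0, 0.495, -0.869], [-1.0, 0.0, 0.0]]
force: [0.4, 0.0, -4.8]
width: 0.0149
```

```bash
python3 - <<'E'
from h import *
np.set_printoptions(precision=4,suppress=True)
im,c=snap('wrist','w5')
st=ctrl.state();p,R=st['tool_pos'],st['tool_rot'];print(st['time'],p,R,st['width'],st['force'],st['moment'])
E
```

```text
6.2333 [ 0.6122 -0.1853  0.1937] [[ 0.0031  0.8689  0.495 ]
 [-0.0007  0.495  -0.8689]
 [-1.      0.0024  0.0022]] 0.01503636161895307 [ 1.4068 -1.2751  0.329 ] [-0.0822 -0.2277 -0.0492]
```

View pics/w5.png

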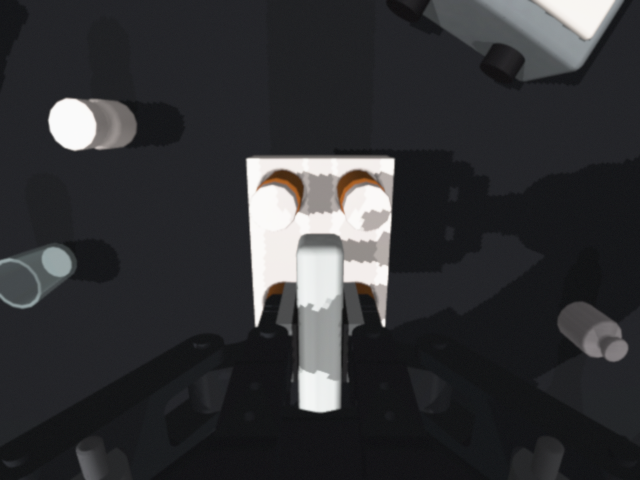

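Emit:
{"api": "step_arm", "payload": {
  "steps": [-0.04, 0, 0, 0, 0, 0, -1, -0.12, 0, 0, 0, 0, 0, -1, -0.21, 0.01, -0.02, 0, 0, 0, -1, -0.3, 0.02, -0.06, 0, 0, 0, -1, -0.38, 0.04, -0.11, 0, 0, 0, -1]
}}

```text
time: 6.65
tool_pos: [0.6082, -0.1675, 0.2486]
tool_rot: [[0.001, 0.869, 0.494], [-0.0, 0.494, -0.869], [-1.0, 0.0, 0.001]]
force: [-0.0, 0.2, -4.9]
width: 0.0148
```

Emit:
{"api": "step_arm", "payload": {
  "steps": [-0.06, 0.03, -0.07, 0, 0, 0, -1, -0.1, 0.06, -0.16, 0, 0, 0, -1, -0.13, 0.1, -0.25, 0, 0, 0, -1, -0.14, 0.14, -0.35, 0, 0, 0, -1, -0.14, 0.18, -0.47, 0, 0, 0, -1]
}}

```text
time: 7.07
tool_pos: [0.5968, -0.0914, 0.2688]
tool_rot: [[0.001, 0.869, 0.495], [0.0, 0.495, -0.869], [-1.0, 0.001, 0.0]]
force: [-0.0, 0.2, -5.0]
width: 0.0147
```

Emit:
{"api": "step_arm", "payload": {
  "steps": [0, 0.04, -0.11, 0, 0, 0, -1, 0, 0.09, -0.22, 0, 0, 0, -1, 0, 0.13, -0.34, 0, 0, 0, -1, 0, 0.17, -0.45, 0, 0, 0, -1, 0, 0.22, -0.56, 0, 0, 0, -1]
}}

```text
time: 7.48
tool_pos: [0.5833, -0.0016, 0.2684]
tool_rot: [[0.0, 0.868, 0.496], [0.0, 0.496, -0.868], [-1.0, 0.0, -0.0]]
force: [0.7, -0.1, -5.1]
width: 0.0154
```

Emit:
{"api": "step_arm", "payload": {
  "steps": [0, 0.04, -0.11, 0, 0, 0, -1, 0, 0.09, -0.22, 0, 0, 0, -1, 0, 0.13, -0.34, 0, 0, 0, -1, 0, 0.17, -0.45, 0, 0, 0, -1, 0, 0.22, -0.56, 0, 0, 0, -1]
}}

```text
time: 7.9
tool_pos: [0.5701, 0.0877, 0.2683]
tool_rot: [[-0.0, 0.868, 0.496], [0.0, 0.496, -0.868], [-1.0, 0.0, -0.0]]
force: [-0.4, -0.9, -4.5]
width: 0.0151
```

Emit:
{"api": "step_arm", "payload": {
  "steps": [0, 0.04, -0.11, 0, 0, 0, -1, 0, 0.08, -0.21, 0, 0, 0, -1, 0, 0.11, -0.3, 0, 0, 0, -1, 0, 0.14, -0.38, 0, 0, 0, -1, 0, 0.17, -0.44, 0, 0, 0, -1]
}}

```text
time: 8.32
tool_pos: [0.5598, 0.1577, 0.2682]
tool_rot: [[-0.0, 0.868, 0.496], [0.001, 0.496, -0.868], [-1.0, 0.0, -0.0]]
force: [-0.4, 0.5, -4.8]
width: 0.0147
```

```bash
python3 - <<'E'
from h import *
np.set_printoptions(precision=4,suppress=True)
st=ctrl.state();p,R=st['tool_pos'],st['tool_rot'];print(st['time'],p,R,st['width'],st['force'],st['joints'])
print(units(p,R,[.5483,.2363,.265],-60.3))
E
```

```text
8.3167 [0.5598 0.1577 0.2682] [[-0.0001  0.8681  0.4965]
 [ 0.0005  0.4965 -0.8681]
 [-1.      0.0002 -0.0005]] 0.014690054766074562 [-0.3652  0.502  -4.8332] [-0.8465  0.3783  0.6676  1.721  -0.2561  1.1309 -1.1544]
[ 0.021  0.194 -0.493  0.001 -0.001 -0.   ]
```

Emit:
{"api": "step_arm", "payload": {
  "steps": [0, 0.03, -0.08, 0, 0, 0, -1, 0, 0.06, -0.16, 0, 0, 0, -1, 0, 0.09, -0.23, 0, 0, 0, -1, 0, 0.12, -0.3, 0, 0, 0, -1, 0, 0.14, -0.36, 0, 0, 0, -1]
}}

```text
time: 8.73
tool_pos: [0.5519, 0.2144, 0.2677]
tool_rot: [[-0.0, 0.869, 0.495], [-0.0, 0.495, -0.869], [-1.0, -0.0, 0.0]]
force: [0.6, 0.2, -5.0]
width: 0.0152
```

Emit:
{"api": "step_arm", "payload": {
  "steps": [0, 0.02, -0.05, 0, 0, 0, -1, 0, 0.04, -0.09, 0, 0, 0, -1, 0, 0.05, -0.12, 0, 0, 0, -1, 0, 0.05, -0.13, 0, 0, 0, -1, 0, 0.05, -0.13, 0, 0, 0, -1]
}}

```text
time: 9.15
tool_pos: [0.5488, 0.2338, 0.2678]
tool_rot: [[-0.0, 0.869, 0.495], [-0.0, 0.495, -0.869], [-1.0, -0.0, 0.0]]
force: [0.4, -0.2, -4.7]
width: 0.0147
```

Emit:
{"api": "step_arm", "payload": {
  "steps": [0, 0, 0, 0, 0, 0, -1, 0, 0, 0, 0, 0, 0, -1, 0, 0, 0, 0, 0, 0, -1, 0, 0, 0, 0, 0, 0, -1, 0, 0, 0, 0, 0, 0, -1]
}}

```text
time: 9.57
tool_pos: [0.5489, 0.2335, 0.2679]
tool_rot: [[0.0, 0.869, 0.495], [-0.0, 0.495, -0.869], [-1.0, 0.0, 0.0]]
force: [0.2, -0.5, -5.2]
width: 0.015
```

```bash
python3 - <<'E'
from h import *
np.set_printoptions(precision=4,suppress=True)
st=ctrl.state();p,R=st['tool_pos'],st['tool_rot'];print(st['time'],p,R,st['width'],st['force'],st['moment'])
print(units(p,R,[.5483,.2363,.196],-60.3))
a,ct=snap('top','t1');b,cs=snap('scene','s1')
A=cv2.resize(a[180:310,165:310],(400,359),interpolation=cv2.INTER_CUBIC)
B=cv2.resize(b[130:260,335:450],(318,359),interpolation=cv2.INTER_CUBIC)
cv2.imwrite('pics/c3.png',np.hstack([A,B])[:,:,::-1])
E
```

```text
9.5667 [0.5489 0.2335 0.2679] [[ 0.0001  0.869   0.4949]
 [-0.      0.4949 -0.869 ]
 [-1.      0.      0.0001]] 0.015022119603692631 [ 0.2054 -0.4986 -5.2217] [-0.0093 -0.0286 -0.0084]
[ 0.479  0.006 -0.018 -0.001  0.    -0.   ]
```

View pics/c3.png

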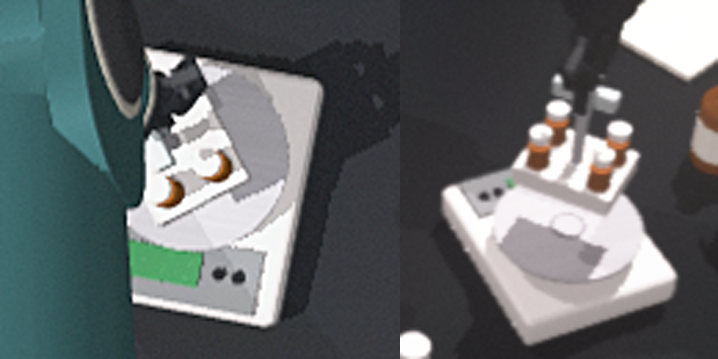

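Emit:
{"api": "step_arm", "payload": {
  "steps": [0.05, 0, -0.01, 0, 0, 0, -1, 0.12, 0.01, -0.02, 0, 0, 0, -1, 0.2, 0.01, -0.02, 0, 0, 0, -1, 0.28, 0.01, -0.02, 0, 0, 0, -1, 0.35, 0.01, -0.02, 0, 0, 0, -1]
}}

```text
time: 10.08
tool_pos: [0.5482, 0.2369, 0.2133]
tool_rot: [[-0.001, 0.869, 0.495], [-0.001, 0.495, -0.869], [-1.0, -0.001, 0.0]]
force: [-0.0, 0.0, -4.1]
width: 0.015
```

Emit:
{"api": "step_arm", "payload": {
  "steps": [0.05, 0, 0, 0, 0, 0, -1, 0.08, 0, 0, 0, 0, 0, -1, 0.1, 0, 0, 0, 0, 0, -1, 0.12, 0, 0, 0, 0, 0, -1, 0.13, 0, 0, 0, 0, 0, -1]
}}

```text
time: 10.5
tool_pos: [0.5488, 0.237, 0.1957]
tool_rot: [[0.0, 0.869, 0.495], [-0.0, 0.495, -0.869], [-1.0, 0.0, 0.0]]
force: [0.5, -0.2, -4.3]
width: 0.0152
```

Emit:
{"api": "step_arm", "payload": {
  "steps": [0.007, 0, 0, 0, 0, 0, -1, 0.014, 0, 0, 0, 0, 0, -1, 0.02, 0, 0, 0, 0, 0, -1, 0.026, 0, 0, 0, 0, 0, -1, 0.032, 0, 0, 0, 0, 0, -1]
}}

```text
time: 10.92
tool_pos: [0.5488, 0.2371, 0.1911]
tool_rot: [[0.0, 0.869, 0.495], [0.0, 0.495, -0.869], [-1.0, 0.0, 0.0]]
force: [0.3, 0.4, -3.5]
width: 0.0152
```

```bash
python3 - <<'E'
from h import *
np.set_printoptions(precision=4,suppress=True)
st=ctrl.state();p,R=st['tool_pos'],st['tool_rot'];print(st['time'],p,R,st['width'],st['force'],st['moment'])
E
```

```text
10.9167 [0.5488 0.2371 0.1911] [[ 0.0003  0.8688  0.4951]
 [ 0.0001  0.4951 -0.8688]
 [-1.      0.0003  0.    ]] 0.015201660544899428 [ 0.3365  0.3931 -3.4861] [0.0171 0.0083 0.0167]
```

Contact is just starting at about the expected height. I'll lower on slowly.

Emit:
{"api": "step_arm", "payload": {
  "steps": [0.006, 0, 0, 0, 0, 0, -1, 0.012, 0, 0, 0, 0, 0, -1, 0.017, 0, 0, 0, 0, 0, -1, 0.02, 0, 0, 0, 0, 0, -1, 0.02, 0, 0, 0, 0, 0, -1]
}}

```text
time: 11.33
tool_pos: [0.5488, 0.237, 0.1881]
tool_rot: [[0.0, 0.869, 0.495], [0.0, 0.495, -0.869], [-1.0, 0.0, 0.0]]
force: [-0.0, -0.7, -1.2]
width: 0.0152
```

Emit:
{"api": "step_arm", "payload": {
  "steps": [0.003, 0, 0, 0, 0, 0, -1, 0.006, 0, 0, 0, 0, 0, -1, 0.01, 0, 0, 0, 0, 0, -1, 0.01, 0, 0, 0, 0, 0, -1, 0.01, 0, 0, 0, 0, 0, -1]
}}

```text
time: 11.75
tool_pos: [0.5488, 0.237, 0.1866]
tool_rot: [[0.0, 0.869, 0.495], [0.0, 0.495, -0.869], [-1.0, 0.0, 0.0]]
force: [-0.1, -0.7, -0.5]
width: 0.0151
```

```bash
python3 - <<'E'
from h import *
np.set_printoptions(precision=4,suppress=True)
st=ctrl.state();p,R=st['tool_pos'],st['tool_rot'];print(st['time'],p,R,st['width'],st['force'],st['moment'])
b,cs=snap('scene','s2')
B=cv2.resize(b[130:260,335:450],(619,700),interpolation=cv2.INTER_CUBIC)[100:]
cv2.imwrite('pics/c4.png',B[:,:,::-1])
st=ctrl.state();print(st['force'])
E
```

```text
11.75 [0.5488 0.237  0.1866] [[ 0.0002  0.8689  0.495 ]
 [ 0.      0.495  -0.8689]
 [-1.      0.0002  0.0001]] 0.015050990399234743 [-0.0748 -0.666  -0.5312] [-0.0727 -0.1475 -0.0455]
[ 0.9419 -0.7507  0.6895]
```

View pics/c4.png

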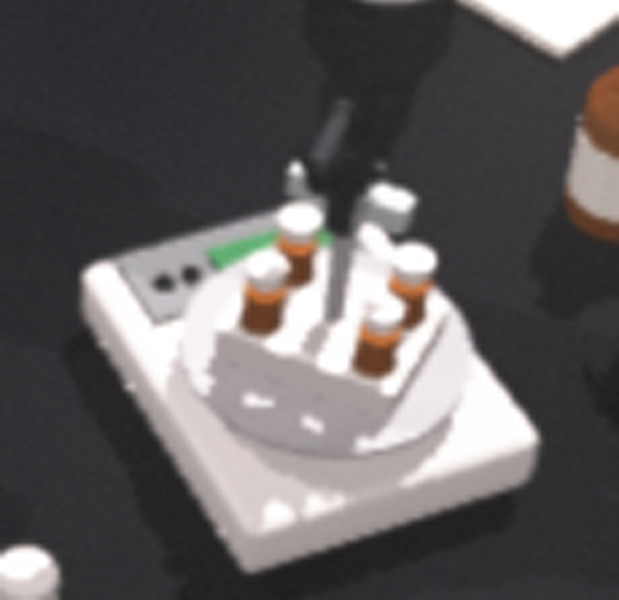

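Emit:
{"api": "step_arm", "payload": {
  "steps": [0.003, 0, 0, 0, 0, 0, -0.85, 0.003, 0, 0, 0, 0, 0, -0.7, 0.003, 0, 0, 0, 0, 0, -0.6, 0.003, 0, 0, 0, 0, 0, -0.5, 0.003, 0, 0, 0, 0, 0, -0.4]
}}

```text
time: 12.22
tool_pos: [0.5486, 0.2371, 0.186]
tool_rot: [[-0.0, 0.869, 0.495], [-0.0, 0.495, -0.869], [-1.0, -0.0, -0.0]]
force: [-0.3, -0.9, -0.1]
width: 0.0258
```

Emit:
{"api": "step_arm", "payload": {
  "steps": [0, 0, 0, 0, 0, 0, -0.3, 0, 0, 0, 0, 0, 0, -0.2, 0, 0, 0, 0, 0, 0, -0.1, 0, 0, 0, 0, 0, 0, 0, 0, 0, 0, 0, 0, 0, 0.1]
}}

```text
time: 12.63
tool_pos: [0.5487, 0.237, 0.186]
tool_rot: [[-0.0, 0.869, 0.495], [-0.0, 0.495, -0.869], [-1.0, -0.0, 0.0]]
force: [0.1, -0.2, -0.3]
width: 0.047
```

```bash
python3 - <<'E'
from h import *
np.set_printoptions(precision=4,suppress=True)
im,c=snap('wrist','w6')
st=ctrl.state();p,R=st['tool_pos'],st['tool_rot'];print(st['time'],p,R,st['width'],st['force'],st['moment'])
E
```

```text
12.6833 [0.5487 0.237  0.1861] [[ 0.      0.8688  0.4951]
 [-0.0001  0.4951 -0.8688]
 [-1.     -0.      0.0001]] 0.04678070173005842 [1.0014 0.271  0.0216] [ 0.0275 -0.012  -0.0082]
```

View pics/w6.png

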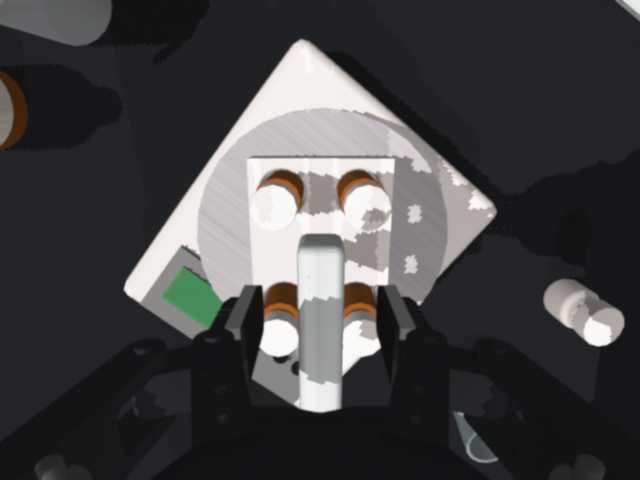

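The handle is free: pads at columns ~262 and ~378, handle at 298 to 343. The carrier spans 248 to 393 on a pan spanning ~198 to 447, so it is centred, and all the vials are in. I'll hold still for about 2 s.

Emit:
{"api": "step_arm", "payload": {
  "steps": [0, 0, 0, 0, 0, 0, 0.1, 0, 0, 0, 0, 0, 0, 0.1, 0, 0, 0, 0, 0, 0, 0.1, 0, 0, 0, 0, 0, 0, 0.1, 0, 0, 0, 0, 0, 0, 0.1]
}}

```text
time: 13.1
tool_pos: [0.5487, 0.237, 0.1861]
tool_rot: [[0.0, 0.869, 0.495], [-0.0, 0.495, -0.869], [-1.0, 0.0, 0.0]]
force: [-0.5, -0.7, 0.0]
width: 0.047
```

Emit:
{"api": "step_arm", "payload": {
  "steps": [0, 0, 0, 0, 0, 0, 0.1, 0, 0, 0, 0, 0, 0, 0.1, 0, 0, 0, 0, 0, 0, 0.1, 0, 0, 0, 0, 0, 0, 0.1, 0, 0, 0, 0, 0, 0, 0.1]
}}

```text
time: 13.52
tool_pos: [0.5487, 0.237, 0.186]
tool_rot: [[-0.0, 0.869, 0.495], [-0.0, 0.495, -0.869], [-1.0, -0.0, 0.0]]
force: [0.3, -0.2, -0.8]
width: 0.0465
```

Emit:
{"api": "step_arm", "payload": {
  "steps": [0, 0, 0, 0, 0, 0, 0.1, 0, 0, 0, 0, 0, 0, 0.1, 0, 0, 0, 0, 0, 0, 0.1, 0, 0, 0, 0, 0, 0, 0.1, 0, 0, 0, 0, 0, 0, 0.1]
}}

```text
time: 13.93
tool_pos: [0.5487, 0.237, 0.1861]
tool_rot: [[0.0, 0.869, 0.495], [-0.0, 0.495, -0.869], [-1.0, 0.0, 0.0]]
force: [-0.7, -0.4, 0.3]
width: 0.0473
```

Emit:
{"api": "step_arm", "payload": {
  "steps": [0, 0, 0, 0, 0, 0, 0.1, 0, 0, 0, 0, 0, 0, 0.1, 0, 0, 0, 0, 0, 0, 0.1, 0, 0, 0, 0, 0, 0, 0.1, 0, 0, 0, 0, 0, 0, 0.1]
}}

```text
time: 14.35
tool_pos: [0.5487, 0.237, 0.1861]
tool_rot: [[0.0, 0.869, 0.495], [-0.0, 0.495, -0.869], [-1.0, -0.0, 0.0]]
force: [-0.9, 0.0, 0.7]
width: 0.0469
```

Emit:
{"api": "step_arm", "payload": {
  "steps": [0, 0, 0, 0, 0, 0, 0.1, 0, 0, 0, 0, 0, 0, 0.1, 0, 0, 0, 0, 0, 0, 0.1, 0, 0, 0, 0, 0, 0, 0.1, 0, 0, 0, 0, 0, 0, 0.1]
}}

```text
time: 14.77
tool_pos: [0.5487, 0.237, 0.1861]
tool_rot: [[0.0, 0.869, 0.495], [-0.0, 0.495, -0.869], [-1.0, -0.0, 0.0]]
force: [0.3, 0.2, -0.1]
width: 0.0467
```

```bash
python3 - <<'E'
from h import *
np.set_printoptions(precision=4,suppress=True)
im,c=snap('wrist','w7');b,cs=snap('scene','s3')
st=ctrl.state();p,R=st['tool_pos'],st['tool_rot'];print(st['time'],p,st['width'],st['force'])
# handle top at z? rest
H=plane(c,[[298,300],[343,300]],.1975);print((H-p)@R)
E=plane(c,[[248,158],[393,158]],.0967);print((E-p)@R, np.linalg.norm(E[0]-E[1]))
B=cv2.resize(b[130:260,335:450],(495,560),interpolation=cv2.INTER_CUBIC)
cv2.imwrite('pics/c5.png',np.hstack([B,cv2.resize(im[:, 150:490],(300,424))[:420]])[:,:,::-1] if 0 else B[:,:,::-1])
E
```

```text
14.8667 [0.5487 0.237  0.1861] 0.04716552150081631 [ 0.1293  0.8491 -0.0751]
[[-0.0114  0.0156 -0.0078]
 [-0.0114  0.0156  0.0073]]
[[ 0.0893  0.0544 -0.0413]
 [ 0.0894  0.0544  0.041 ]] 0.08230256218181034
```

View pics/c5.png

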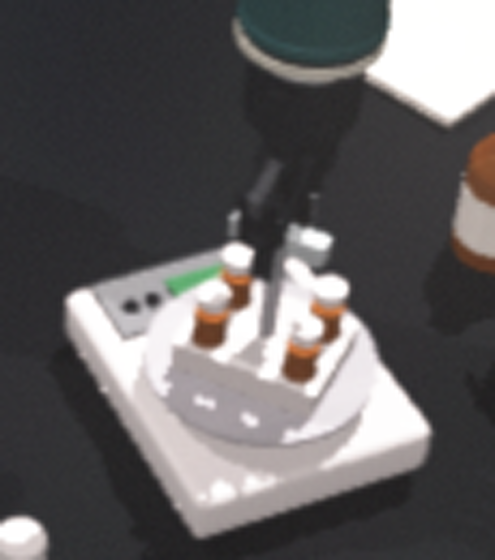

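View pics/w7.png

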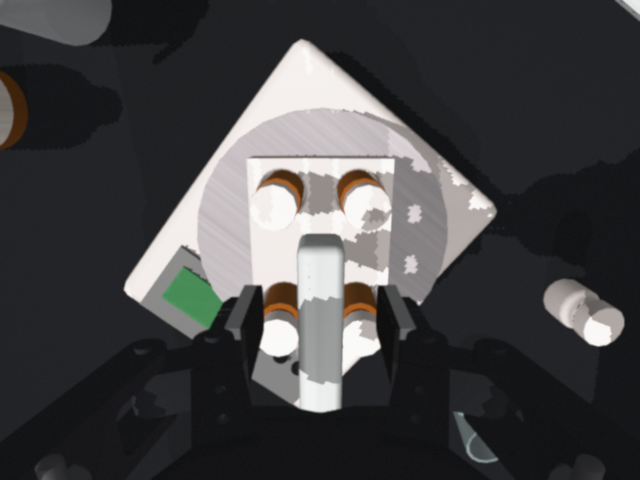

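Both views show the carrier standing level on the pan and unchanged since release, with the handle centred to within 0.3 mm. It was free for more than 2 s, so I'll regrasp.

Emit:
{"api": "step_arm", "payload": {
  "steps": [0, 0, 0, 0, 0, 0, -0.1, 0, 0, 0, 0, 0, 0, -0.25, 0, 0, 0, 0, 0, 0, -0.4, 0, 0, 0, 0, 0, 0, -0.5, 0, 0, 0, 0, 0, 0, -0.6]
}}

```text
time: 15.28
tool_pos: [0.5487, 0.237, 0.186]
tool_rot: [[-0.0, 0.869, 0.495], [-0.0, 0.495, -0.869], [-1.0, -0.0, 0.0]]
force: [1.4, -0.1, -0.1]
width: 0.0172
```

Emit:
{"api": "step_arm", "payload": {
  "steps": [0, 0, 0, 0, 0, 0, -0.8, 0, 0, 0, 0, 0, 0, -1, 0, 0, 0, 0, 0, 0, -1, 0, 0, 0, 0, 0, 0, -1, 0, 0, 0, 0, 0, 0, -1]
}}

```text
time: 15.7
tool_pos: [0.5488, 0.2369, 0.1861]
tool_rot: [[0.0, 0.869, 0.495], [-0.0, 0.495, -0.869], [-1.0, 0.0, 0.0]]
force: [1.6, -1.5, -0.5]
width: 0.0152
```

Emit:
{"api": "step_arm", "payload": {
  "steps": [0, 0, 0, 0, 0, 0, -1, 0, 0, 0, 0, 0, 0, -1, 0, 0, 0, 0, 0, 0, -1, -0.005, 0, 0, 0, 0, 0, -1, -0.01, 0, 0, 0, 0, 0, -1]
}}

```text
time: 16.12
tool_pos: [0.5487, 0.237, 0.1876]
tool_rot: [[-0.0, 0.869, 0.495], [-0.0, 0.495, -0.869], [-1.0, -0.0, 0.0]]
force: [0.4, -1.9, -1.3]
width: 0.0149
```

Emit:
{"api": "step_arm", "payload": {
  "steps": [-0.01, 0, 0, 0, 0, 0, -1, -0.025, 0, 0, 0, 0, 0, -1, -0.045, 0, 0, 0, 0, 0, -1, -0.07, 0, 0, 0, 0, 0, -1, -0.1, 0, 0, 0, 0, 0, -1]
}}

```text
time: 16.53
tool_pos: [0.5484, 0.2371, 0.2027]
tool_rot: [[-0.001, 0.869, 0.495], [-0.0, 0.495, -0.869], [-1.0, -0.001, -0.0]]
force: [-0.0, -0.5, -5.2]
width: 0.0153
```

```bash
python3 - <<'E'
from h import *
np.set_printoptions(precision=4,suppress=True)
st=ctrl.state();p,R=st['tool_pos'],st['tool_rot'];print(st['time'],p,R,st['width'],st['force'],st['moment'])
im,c=snap('wrist','w8')
E
```

```text
16.5333 [0.5484 0.2371 0.2027] [[-0.0005  0.8687  0.4953]
 [-0.0002  0.4953 -0.8687]
 [-1.     -0.0006 -0.0001]] 0.015263809191603509 [-0.0158 -0.4544 -5.2225] [ 0.0253 -0.0027  0.087 ]
```

View pics/w8.png

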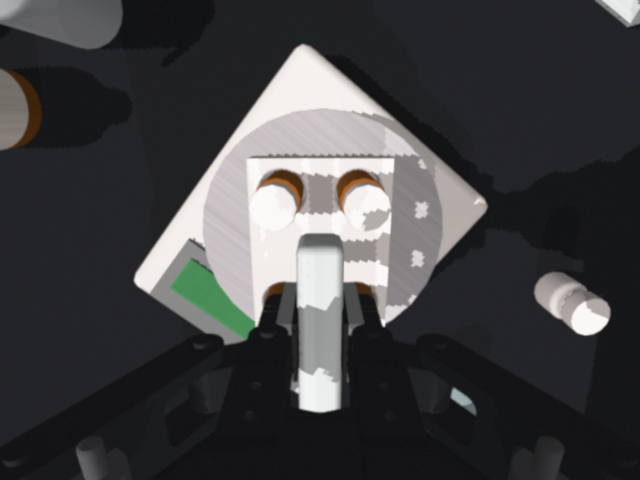

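The carrier is held again, level in the jaws. I'll raise it to a TCP height of about 0.291, which puts the underside 10 cm above the pan.

Emit:
{"api": "step_arm", "payload": {
  "steps": [-0.04, 0, 0, 0, 0, 0, -1, -0.09, 0, 0, 0, 0, 0, -1, -0.15, 0, 0, 0, 0, 0, -1, -0.21, 0, 0, 0, 0, 0, -1, -0.27, 0, 0, 0, 0, 0, -1]
}}

```text
time: 17.0
tool_pos: [0.5488, 0.2371, 0.2443]
tool_rot: [[0.0, 0.869, 0.495], [0.0, 0.495, -0.869], [-1.0, 0.0, 0.0]]
force: [-0.3, 0.3, -4.9]
width: 0.0153
```

Emit:
{"api": "step_arm", "payload": {
  "steps": [-0.06, 0, 0, 0, 0, 0, -1, -0.12, 0, 0, 0, 0, 0, -1, -0.17, 0, 0, 0, 0, 0, -1, -0.21, 0, 0, 0, 0, 0, -1, -0.24, 0, 0, 0, 0, 0, -1]
}}

```text
time: 17.42
tool_pos: [0.5488, 0.2371, 0.2799]
tool_rot: [[0.0, 0.869, 0.495], [0.0, 0.495, -0.869], [-1.0, 0.0, 0.0]]
force: [-0.0, 0.3, -4.5]
width: 0.0152
```

Emit:
{"api": "step_arm", "payload": {
  "steps": [-0.02, 0, 0, 0, 0, 0, -1, -0.04, 0, 0, 0, 0, 0, -1, -0.06, 0, 0, 0, 0, 0, -1, -0.07, 0, 0, 0, 0, 0, -1, -0.07, 0, 0, 0, 0, 0, -1]
}}

```text
time: 17.83
tool_pos: [0.5487, 0.2371, 0.2897]
tool_rot: [[0.0, 0.869, 0.495], [-0.0, 0.495, -0.869], [-1.0, 0.0, 0.0]]
force: [0.0, -0.2, -4.6]
width: 0.0155
```

Emit:
{"api": "step_arm", "payload": {
  "steps": [0, 0, 0, 0, 0, 0, -1, 0, 0, 0, 0, 0, 0, -1, 0, 0, 0, 0, 0, 0, -1, 0, 0, 0, 0, 0, 0, -1, 0, 0, 0, 0, 0, 0, -1]
}}

```text
time: 18.25
tool_pos: [0.5487, 0.237, 0.2894]
tool_rot: [[-0.0, 0.869, 0.495], [-0.0, 0.495, -0.869], [-1.0, -0.0, 0.0]]
force: [0.8, 0.3, -5.0]
width: 0.0148
```

Emit:
{"api": "step_arm", "payload": {
  "steps": [0, 0, 0, 0, 0, 0, -1, 0, 0, 0, 0, 0, 0, -1, 0, 0, 0, 0, 0, 0, -1, 0, 0, 0, 0, 0, 0, -1, 0, 0, 0, 0, 0, 0, -1]
}}

```text
time: 18.67
tool_pos: [0.5487, 0.237, 0.2896]
tool_rot: [[0.0, 0.869, 0.495], [-0.0, 0.495, -0.869], [-1.0, -0.0, 0.0]]
force: [-0.0, -0.4, -5.0]
width: 0.0148
```

Emit:
{"api": "step_arm", "payload": {
  "steps": [0, 0, 0, 0, 0, 0, -1, 0, 0, 0, 0, 0, 0, -1, 0, 0, 0, 0, 0, 0, -1, 0, 0, 0, 0, 0, 0, -1, 0, 0, 0, 0, 0, 0, -1]
}}

```text
time: 19.08
tool_pos: [0.5487, 0.237, 0.2895]
tool_rot: [[-0.0, 0.869, 0.495], [-0.0, 0.495, -0.869], [-1.0, -0.0, 0.0]]
force: [0.9, 0.1, -4.9]
width: 0.015
```

```bash
python3 - <<'E'
from h import *
np.set_printoptions(precision=4,suppress=True)
st=ctrl.state();p,R=st['tool_pos'],st['tool_rot'];print(st['time'],p,R,st['width'],st['force'],st['dq'])
im,c=snap('wrist','w9');b,cs=snap('scene','s4');a,ct=snap('top','t4')
cv2.imwrite('pics/c6.png',np.hstack([cv2.resize(b[110:260,335:450],(345,450),interpolation=cv2.INTER_CUBIC),cv2.resize(im[60:440,140:500],(426,450))])[:,:,::-1])
st=ctrl.state();print(st['time'],st['tool_pos'],st['force'])
E
```

```text
19.0833 [0.5487 0.237  0.2895] [[-0.      0.8688  0.4951]
 [-0.0001  0.4951 -0.8688]
 [-1.     -0.0001  0.0001]] 0.015019643483344119 [ 0.8792  0.1179 -4.8565] [ 0.0002  0.0002 -0.0029  0.0012  0.0017  0.     -0.0016]
19.2333 [0.5487 0.237  0.2895] [ 0.3876  0.6213 -4.612 ]
```

View pics/c6.png

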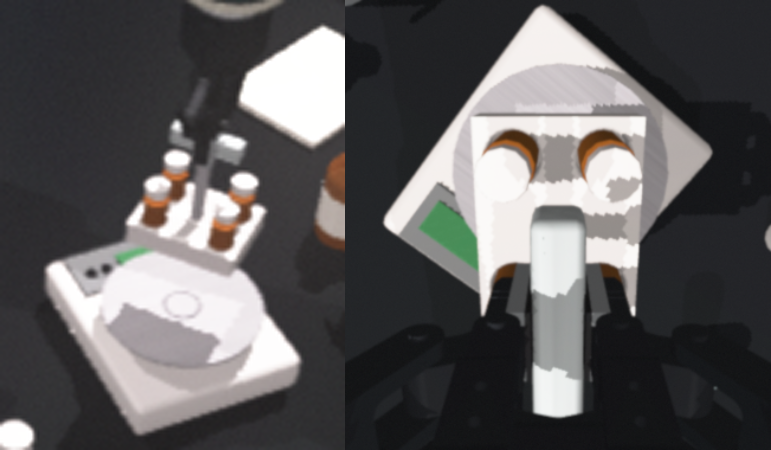

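View pics/s4.png

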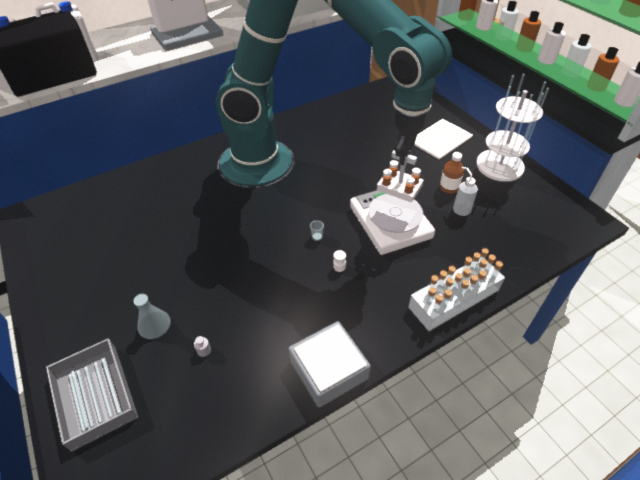

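The carrier hangs level with its underside about 98 mm above the pan, and all four vials are in. The pan is free and the bystanders are where they were: beaker (317,231), jar (340,261), weight (202,346), flask (152,317).

```bash
python3 -c "
from h import *
print(ticket.finish_job())"
```

```text
the job is handed in; nothing more can be done
None
```

The weighing is done and handed in at about 19.2 s of the 56 s allowed; the hand-in reports no verdict.

- **Weighing:** I lifted the carrier by the middle of its T handle and lowered it slowly onto the middle of the pan. From the wrist image it sat within about 1–2 mm of centre across the handle. I then let go for about 2.5 s; during that time the force on the tool read about zero and the camera views did not change.
- **Lift:** I took the handle again and raised the carrier straight up.

**Last checks:**
- The carrier hung about 98 mm above the pan, measured to its underside. The tool was vertical and still for the last 1.2 s or so.
- The wrist force showed a steady load of about 4.9 N, so roughly 0.5 kg.
- All four vials were in their wells, the pan was clear, and the other objects looked unmoved.

**What disagreed:** the scene camera put the handle about 5 mm farther out than the top view did. I settled it with the wrist view, and the jaws ended up centred on the handle. I did not measure the pan's return to zero; I only saw it bare in the picture.

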